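Shut the draft shield and tare the balance

TASK

Tare the balance that has the porcelain dish on its pan: with the fingertips push the ridge on its glass top door towards the front until the door is fully shut, then press its long bar key (the tare key) lightly, let it come up again and take the hand well clear. Do not touch the dish or the second balance, press no other key, and leave everything else on the bench where it is.

Things in the scene. Friction and masses are not known exactly. Their poses are not given: they have to be found in the camera images.
- balance_a: White balance, 200 x 330 mm, fixed, with the porcelain dish on its pan. Origin on the bench under its middle; x from its front (key deck, facing the robot) to its rear, y to the left as seen from the robot, z up. Key deck 52 mm high from x = -165 mm, sloped display to 75 mm high from x = -96 mm, glass chamber 167 mm high from x = -45 to 115 mm, rear column as high to x = 165 mm.
- door_a (a joint): Glass top door of balance_a's draft shield: how far it stands open, m. 0 = fully shut (end stop), 0.080 = fully open (to the rear, +x of the balance); starts 0.045 or more open. Slides level with about 1.5 N of friction, stays where it is left, is shut by moving it to the front (-x of the balance).
- ridge_a (a point): Centre of the finger ridge on that door, a dark bar 10 mm thick (balance x), 70 mm long (y), 18 mm high, upright on the glass: its foot (glass top) is 9 mm below this point, its top 9 mm above. Moves with the door; shut, it is at x = -20, y = 0, z = 180 mm in balance_a's frame. Axes as balance_a. The pane reaches 134 mm behind it (+x).
- tare_a_top (a point): Centre of the top face of balance_a's tare key, the long grey bar in the middle of the key row: 16 mm (balance x) by 56 mm (y), top 60 mm above the bench and 8 mm above the deck; at x = -125 mm, y = 0 in balance_a's frame, 80 mm in front of the glass. Axes as balance_a.
- tare_a (a joint): How far the tare key is pressed down, in m: 0 = up, 0.005 = fully down. A sprung key: it starts to move at about 1 N, half-way (where it registers) takes about 3 N, fully down 4.5 N; springs back up when let go.
- round1_a (a joint): Press depth (m, 0 = up, 0.005 = down) of the outer round key, 16 mm across, at y = +80 mm in the same row. To be left alone.
- round2_a (a joint): Press depth of the inner round key, 16 mm across, at y = +54 mm in the same row. To be left alone.
- square1_a (a joint): Press depth of the inner square key, 15 mm, at y = -54 mm in the same row. To be left alone.
- square2_a (a joint): Press depth of the outer square key, 15 mm, at y = -80 mm in the same row. To be left alone.
- pan_a (a point): Centre of the top of balance_a's round steel pan (116 mm across), 86 mm above the bench, inside the glass chamber.
- dish_mid (a point): Centre, half-way up, of the loose white porcelain dish (64 mm across the rim, 26 mm high) standing on balance_a's pan. To be left alone.
- balance_b: A second balance of exactly the same make beside it, with an empty pan; which of the two stands left changes. Origin and axes as balance_a. Its top door may stand anywhere. To be left alone.
- weight: Loose steel 200 g weight with a knob, 32 mm across, 59 mm high, standing on the bench between the balances; origin at its underside.
- jar: Loose small amber jar with white cap, 38 mm across, 55 mm high, standing on the bench between the balances; origin at its underside.
- spatula: Loose thin steel laboratory spatula, 185 mm long along its x, 8 mm thick, lying flat on the bench at the left of the balances; origin at its underside.
- slidebox: Loose blue box for slides, 100 x 85 x 34 mm, at the right of the balances; origin at its underside.
- washbottle: Loose white wash bottle with a bent spout, 68 mm across, 190 mm high, at the left of the balances; origin at its underside.
- beaker: Loose glass beaker, 60 mm across, 75 mm high, at the right of the balances; origin at its underside.

How it is judged:
On the way, in this order (a step that is already met when the one before it is completed fails the run):
1. the top door of the dish's balance is fully shut (within 4 mm of its stop), tare key not yet pressed (value of joint door_a below 0.004 m and value of joint tare_a below 0.0015 m), for 0.2 s.
2. with the door shut, its tare key is pressed at least half-way down (value of joint tare_a above 0.0025 m and value of joint door_a below 0.004 m), for 0.1 s.
At the end, for the whole second after the job is handed in: Door of the balance with the dish shut within 4 mm, all its keys up, dish upright within 10 mm of its place, hand 80 mm or more from the tare key and 60 mm from the ridge (measured between the finger pads), every loose thing upright within 20 mm of its place (all of step 1 and value of joint each of round1_a, round2_a, square1_a, square2_a below 0.0015 m and distance between the grasp point and tare_a_top above 0.08 m and distance between the grasp point and ridge_a above 0.06 m and horizontal distance between dish_mid and pan_a below 0.035 m and distance of dish_mid from where it was at the start of the episode below 0.01 m and angle between dish_mid's own z axis and vertical below 0.15 rad and linear speed of dish below 0.02 m/s and distance of each of weight, jar, spatula, slidebox, washbottle, beaker from where it was at the start of the episode below 0.02 m and angle between each of weight, jar, spatula, slidebox, washbottle, beaker's own z axis and vertical below 0.3 rad); the robot touches nothing.
It fails at once if the tare key is pressed half-way while the door stands more than 6 mm open (value of joint tare_a above 0.0025 m and value of joint door_a above 0.006 m).
It fails at once if the tare key is pressed with more than 25 N (contact force between the fingers and tare_a above 25 N).
It fails at once if the dish is touched by the robot, shifted more than 10 mm or lifted (distance of dish_mid from where it was at the start of the episode above 0.01 m or contact force between any of the fingers, the arm and dish above 0.3 N).
It fails at once if another key of that balance is pressed half-way, or the second balance is touched with more than 1 N (value of joint any of round1_a, round2_a, square1_a, square2_a above 0.0025 m or contact force between any of the fingers, the arm and balance_b above 1 N).
It fails at once if a loose thing on the bench is shifted more than 20 mm or lifted (distance of any of weight, jar, spatula, slidebox, washbottle, beaker from where it was at the start of the episode above 0.02 m).
It also fails if it takes over 43 s, if anything falls off the work surface, if the arm or the gripper's body presses on something with over 40 N, if the wrist force passes 120 N, or if a joint passes its speed limit or range.

ROBOT

A 6-joint arm with a two-finger parallel gripper is mounted at the origin on the work surface. World frame = base frame: x ahead of the robot, y to its left, z up, the work surface at z = 0. Lengths are in m, angles in rad, forces in N, time in s.
With the tool pointing down it reaches from about 0.35 to 0.85 m from the base axis. Payload 8.1 kg.
Tool frame: the origin (TCP) lies at the very end of the fingers, on their centre line; the grasp point (between the pads) lies 19 mm behind it (robot.pinch_z is the distance from the TCP to the grasp point, in m); y points along the fingers, x is the direction in which the jaws open and shut, and the axes are right-handed (so a half turn about y gives the same grasp; the last joint's range is limited). The gripper opens to 93 mm and grips with 3 to 60 N. Pads are 15 mm wide; open, the fingers measure 128 mm over their backs; the gripper's body (75 mm by 188 mm) begins 65 mm behind the grasp point.
Start: joints at [-1.194, 0.13, 1.488, -0, 1.523, -0.085], TCP at [0.267, -0.537, 0.219] pointing down, gripper open.
Joint ranges: [-2.96, 2.96], [-0.89, 2.26], [0.02, 2.5], [-1.34, 4.48], [0, 2.73], [-2.66, 2.66]. Speed limits (rad/s): [2.39, 2.39, 2.79, 3.14, 3.14, 3.14].

INTERFACE

Orientations are given as a rotation vector (axis times angle).
In Python, from plant import robot gives the robot as it stands.
- The arm moves only by the shell command python3 -m inch 'ROWS' [FORCE]. ROWS is JSON, a list of rows, each a list of 5 numbers: the closure, from -1 (fully open) to 1 (shut), then the shift along the world's x, y, z in m, then the turn about the world's z in rad. A call has 1 to 8 rows; each row is the pose to reach, as a shift and turn from the pose measured when the call began; what a row does not reach only later rows make up. A row lasts 1/8 s, in which the tool goes at most 62.5 mm and 10.7 degrees, less where a joint would pass 70% of its speed; a pose out of reach is approached as far as the arm can. A call with a gripper value outside its range is refused whole. The fingers move at their own pace and stop on an object; FORCE is the grip in N (left out, the last holds). Time passes only in rows, so rows that repeat a pose let the fingers close. It gives the time, the measured TCP pose, the force and the opening at its end, in the units of the state.
- robot.read_state(): the state, without advancing time (a new reading comes with each control period).
- robot.read_camera(name): name is "side" or "top"; returns a dict with "color" (420x560x3 uint8, red, green, blue), "mtx" (3x3 intrinsics, pixels), "R" (3x3) and "t" (3): a world point X has camera coordinates R X + t. Camera axes: x right, y down, z forward; pixel columns grow to the right and rows downward; lengths in m; the calibration is good to about 2 mm. A picture is of the moment at which its call begins. There is no depth.
- robot.close_job(): hands the job in, once; it reports no verdict.
The state is a dict: "t": time; "q": joint angles; "dq": joint speeds; "joint_torque": joint torques, N m; "tool_pos": TCP position; "orientation": TCP orientation; "force": force on the tool from outside, world axes, zero at the start; "wrist_torque": the same for the moment, N m; "opening": finger opening in m.
Only numpy, scipy, OpenCV 4.12 (cv2) and the standard library are available. Lean on these libraries where they do the work, as an engineer would, in place of code of your own. Each camera call takes 0.05 s, during which the arm holds its last target. There are 200 camera calls.

## Working session

There is one attempt and no reset: what is moved stays moved. The work goes in short steps, Python scripts to look and compute and a shell command to move; the robot and the scene stay as the last step left them, time stands still between calls to the robot, and variables do not carry over. Pictures are saved under pics/ and viewed, about 8 in all and at most 12, crops included, and the job is handed in when it is done.

```bash
mkdir -p pics; ls
cat > h.py <<'E'
import numpy as np, cv2
from plant import robot
def shot(cam,name):
    c=robot.read_camera(cam); cv2.imwrite(f'pics/{name}.png',c['color'][:,:,::-1]); np.savez(f'pics/{name}.npz',**{k:c[k] for k in('color','mtx','R','t')}); return c
def ray(c,uv,z):
    d=c['R'].T@np.linalg.inv(c['mtx'])@np.array([uv[0],uv[1],1.]); o=-c['R'].T@c['t']
    return o+d*(z-o[2])/d[2]
def proj(c,X):
    p=c['mtx']@(c['R']@np.array(X)+c['t']); return p[:2]/p[2]
E
python3 - <<'E'
from h import *
for n in('top','side'):
    c=shot(n,n+'1'); print(n,-c['R'].T@c['t'],c['R'].round(2).tolist())
s=robot.read_state(); print(s['t'],s['tool_pos'],s['orientation'],s['opening'],robot.pinch_z)
E
```

```text
pics
top [0.32874271 0.00152388 1.29905069] [[0.01, -1.0, 0.0], [-0.98, -0.01, -0.19], [0.19, -0.0, -0.98]]
side [-0.11985068  0.21261205  1.08430283] [[-0.3, -0.95, 0.02], [-0.77, 0.23, -0.6], [0.57, -0.19, -0.8]]
0.1 [ 0.26716613 -0.53666984  0.21770839] [-1.39196699  0.86363021 -0.86147699] 0.0930739312267398 0.0188
```

View pics/top1.png

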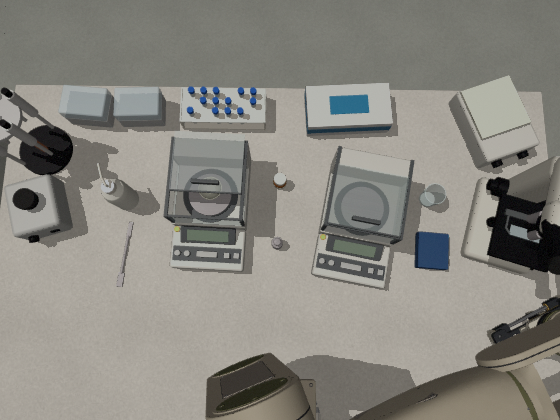

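View pics/side1.png

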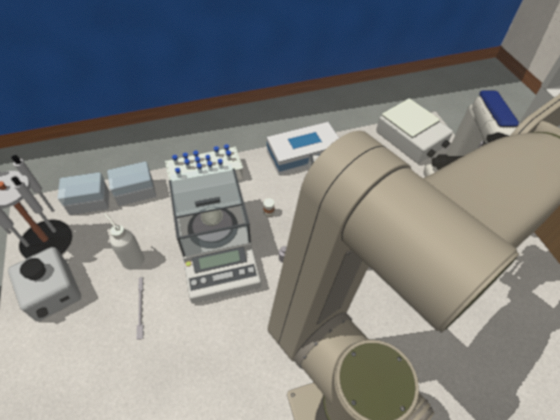

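The top view shows both balances, the left with its ridge at about (205,182) and the right at about (366,219). The side view shows only the left one. I'll enlarge both to see which has the dish.

Run:
```python
import cv2,numpy as np
a=cv2.imread('pics/top1.png')
L=cv2.resize(a[130:280,158:258],None,fx=4,fy=4,interpolation=cv2.INTER_CUBIC)
R=cv2.resize(a[140:290,315:415],None,fx=4,fy=4,interpolation=cv2.INTER_CUBIC)
cv2.imwrite('pics/crop1.png',np.hstack([L,R]))
```

```text
(no output)
```

View pics/crop1.png

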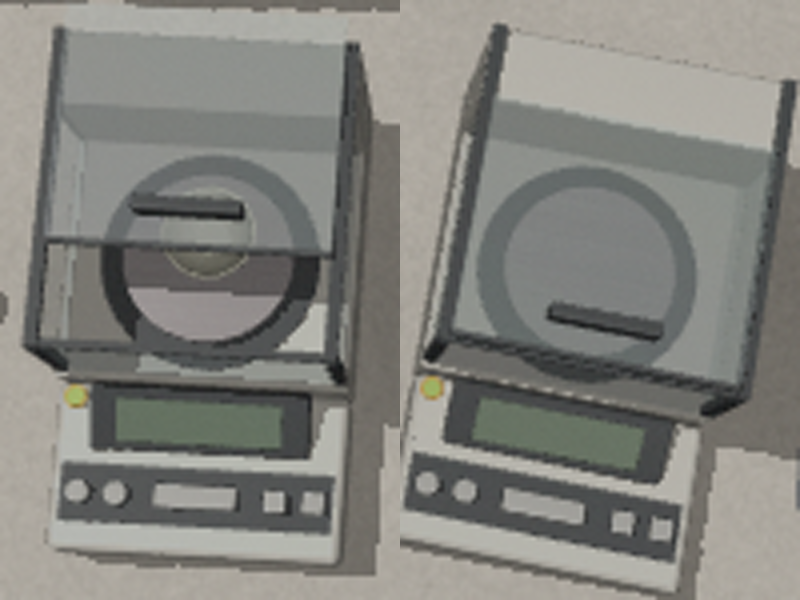

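The left balance is balance A. The dish is under its half-open door, at about crop (208,235). The ridge is near image pixel (204.7,181.5) and the tare key near (207,254). Next I'll measure both.

Run:
```python
from h import *
from scipy.spatial.transform import Rotation as Ro
c=dict(np.load('pics/top1.npz')); g=cv2.cvtColor(c['color'],cv2.COLOR_RGB2GRAY)
# ridge: dark blob
m=np.zeros_like(g); m[174:188,186:222]=(g[174:188,186:222]<62)*255
k,_=max(((x,0) for x in cv2.findContours(m,0,1)[0]),key=lambda x:cv2.contourArea(x[0]))
r=cv2.minAreaRect(k); print('ridge',r, cv2.boundingRect(k))
# key: light blob in dark strip
m=np.zeros_like(g); m[248:262,194:219]=(g[248:262,194:219]>120)*255
k2=max(cv2.findContours(m,0,1)[0],key=cv2.contourArea)
r2=cv2.minAreaRect(k2); print('key',r2)
K=ray(c,r2[0],.060); print('key',K)
def ends(r):
    b=cv2.boxPoints(r); b=b[np.argsort(b[:,0])]; return b[:2].mean(0),b[2:].mean(0)
for r_,z in((r,.182),(r2,.06)):
    a,b=[ray(c,e,z) for e in ends(r_)]; d=a-b; print('len',np.hypot(*d[:2]),'yaw',np.arctan2(-d[0],d[1]))
P=ray(c,r[0],.182);print('ridge',P)
yaw=np.arctan2(K[1]-P[1],K[0]-P[0])
print('yaw from key->ridge',np.arctan2(P[1]-K[1],P[0]-K[0]),'dist',np.hypot(*(P-K)[:2]),'door=',np.hypot(*(P-K)[:2])-.105)
s=robot.read_state(); print(Ro.from_rotvec(s['orientation']).as_matrix().round(3).tolist(), s['q'])
for n,X in (('tcp',s['tool_pos']),):print(proj(c,X))
```

```text
ridge ((204.5, 182.5), (3.0, 27.0), 90.0) (191, 181, 28, 4)
key ((206.0, 253.5), (5.0, 20.0), 90.0)
key [0.4386354  0.19208213 0.06      ]
len 0.06771331766993197 yaw 0.01381273453008331
len 0.05404304156553009 yaw 0.013252726905055296
ridge [0.60575816 0.18453216 0.182     ]
yaw from key->ridge -0.04514545732367279 dist 0.16729321252430468 door= 0.062293212524304684
[[0.446, -0.001, 0.895], [-0.895, 0.002, 0.446], [-0.002, -1.0, 0.0]] [-1.19440144e+00  1.31073639e-01  1.48915421e+00 -1.10180916e-06
  1.52300252e+00 -8.54082159e-02]
[509.79639438 326.13932383]
```

```bash
python3 -m inch '[[1,0,0,0.06,0],[1,0.03,0.05,0.09,-0.1],[1,0.06,0.1,0.1,-0.2],[1,0.09,0.15,0.1,-0.3],[1,0.12,0.2,0.1,-0.4],[1,0.14,0.25,0.1,-0.5],[1,0.17,0.3,0.1,-0.5],[1,0.2,0.35,0.1,-0.5]]' 10
```

```text
t: 1.1
tool_pos: [0.4676, -0.1849, 0.3174]
orientation: [-1.189, 1.238, -1.236]
force: [0.9, -1.1, -0.7]
opening: 0.0175
```

```bash
python3 -m inch '[[1,0.02,0.05,0,0],[1,0.05,0.1,0,0],[1,0.08,0.15,0,0],[1,0.1,0.2,0,0],[1,0.13,0.25,0,0],[1,0.15,0.3,0,0],[1,0.18,0.345,-0.02,0],[1,0.18,0.37,-0.04,0]]'
python3 - <<'E'
from h import *
from scipy.spatial.transform import Rotation as Ro
c=shot('side','side2');shot('top','top2'); s=robot.read_state(); print(s['tool_pos'],Ro.from_rotvec(s['orientation']).as_matrix().round(3)[:,0],s['opening'],s['force'])
a=cv2.imread('pics/side2.png')[140:310,150:290];b=cv2.imread('pics/top2.png')[110:280,150:290]
cv2.imwrite('pics/crop2.png',cv2.resize(np.hstack([a,b]),None,fx=2.8,fy=2.8,interpolation=cv2.INTER_CUBIC))
E
```

```text
t: 2.1
tool_pos: [0.648, 0.1873, 0.2747]
orientation: [-1.192, 1.239, -1.234]
force: [-0.8, 0.6, -0.4]
opening: 0.0005
[0.64542758 0.18737451 0.27248769] [-0.036 -0.999 -0.001] 0.0005915762649034535 [-1.08151509  0.14757644 -1.16007212]
```

View pics/crop2.png

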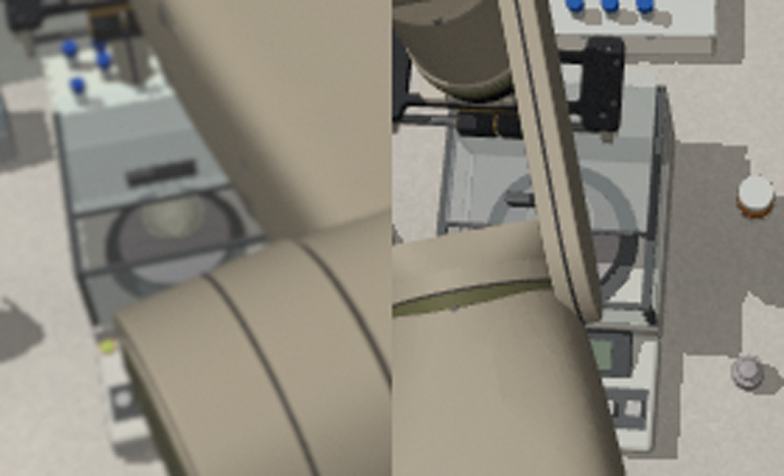

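The ridge is at side pixel (208,202), with the hand behind it. I'll cross-check the ridge by casting the side ray before going down.

```bash
python3 - <<'E'
from h import *
c=dict(np.load('pics/side2.npz')); print(ray(c,(207.9,201.8),.182))
E
python3 -m inch '[[1,0,0,-0.03,0],[1,0,0,-0.06,0],[1,0,0,-0.085,0],[1,0,0,-0.092,0],[1,0,0,-0.093,0]]'
```

```text
[0.60480518 0.18161246 0.182     ]
t: 2.82
tool_pos: [0.6454, 0.1866, 0.1803]
orientation: [-1.196, 1.241, -1.232]
force: [0.0, -0.2, -0.4]
opening: 0.0006
```

```bash
python3 -m inch '[[1,-0.01,0,-0.001,0],[1,-0.02,0.001,-0.001,0],[1,-0.03,0.001,-0.001,0],[1,-0.04,0.001,-0.001,0],[1,-0.05,0.002,-0.001,0],[1,-0.06,0.002,-0.001,0],[1,-0.068,0.002,-0.001,0],[1,-0.072,0.003,-0.001,0]]'
```

```text
t: 3.82
tool_pos: [0.5728, 0.1893, 0.1792]
orientation: [-1.197, 1.241, -1.233]
force: [1.9, -1.2, 0.2]
opening: 0.0005
```

```bash
python3 -m inch '[[1,-0.004,0,0,0],[1,-0.008,0,0,0],[1,-0.012,0,0,0],[1,-0.014,0,0,0],[1,-0.014,0,0,0]]'
```

```text
t: 4.45
tool_pos: [0.5584, 0.1892, 0.179]
orientation: [-1.198, 1.242, -1.232]
force: [0.9, 0.9, -0.4]
opening: 0.0006
```

```bash
python3 -m inch '[[1,-0.002,0,0,0],[1,-0.004,0,0,0],[1,-0.005,0,0,0],[1,-0.006,0,0,0],[1,-0.006,0,0,0]]'; python3 -m inch '[[1,-0.002,0,0,0],[1,-0.003,0,0,0],[1,-0.003,0,0,0]]'
```

```text
t: 5.08
tool_pos: [0.5552, 0.1892, 0.1791]
orientation: [-1.192, 1.238, -1.235]
force: [16.4, 1.9, -9.3]
opening: 0.0005
t: 5.45
tool_pos: [0.5553, 0.1892, 0.1792]
orientation: [-1.186, 1.234, -1.238]
force: [18.2, 2.8, -10.5]
opening: 0.0009
```

The door is against its stop: 18 N, with the TCP at x=0.555 where I predicted 0.556. I'll back off, lift, and move over to the key.

```bash
python3 -m inch '[[1,0.01,0,0,0],[1,0.02,0,0,0],[1,0.02,0,0.05,0],[1,0.02,0,0.09,0],[1,0,0,0.1,0],[1,-0.04,0,0.1,0],[1,-0.08,0.002,0.1,0],[1,-0.117,0.003,0.1,0]]'
python3 - <<'E'
from h import *
c=shot('side','side3');d=shot('top','top3'); s=robot.read_state(); print(s['tool_pos'],s['force'])
a=c['color'][150:320,150:290,::-1];b=d['color'][110:280,150:290,::-1]
cv2.imwrite('pics/crop3.png',cv2.resize(np.hstack([a,b]),None,fx=2.8,fy=2.8,interpolation=cv2.INTER_CUBIC))
E
```

```text
t: 6.45
tool_pos: [0.437, 0.1922, 0.2792]
orientation: [-1.187, 1.234, -1.238]
force: [-0.8, 0.3, 0.9]
opening: 0.0005
[0.43599958 0.19248406 0.27949824] [ 0.94802136  0.77091444 -0.56007184]
```

View pics/crop3.png

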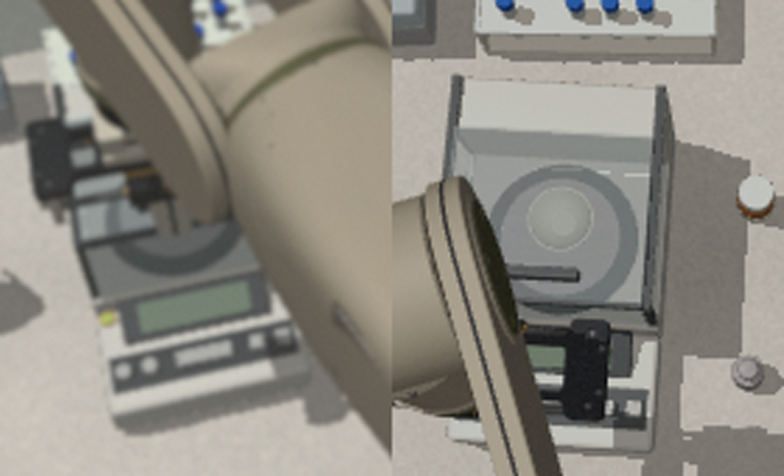

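The door looks shut: the ridge sits near the front pane, around crop (545,272) in the top view. The key is visible in the side view at about (222.5,276.8). I'll cross-check its position and descend to just above it.

```bash
python3 - <<'E'
from h import *
c=dict(np.load('pics/side3.npz')); print(ray(c,(222.5,276.8),.06))
E
python3 -m inch '[[1,0.002,0,-0.05,0],[1,0.002,0,-0.1,0],[1,0.002,0,-0.15,0],[1,0.002,0,-0.19,0],[1,0.002,0,-0.205,0],[1,0.002,0,-0.21,0],[1,0.002,0,-0.21,0]]'
```

```text
[0.43211931 0.1908876  0.06      ]
t: 7.42
tool_pos: [0.4392, 0.1928, 0.0708]
orientation: [-1.186, 1.232, -1.237]
force: [-0.3, -0.0, 0.5]
opening: 0.0002
```

```bash
python3 -m inch '[[1,-0.002,-0.001,-0.005,0],[1,-0.002,-0.001,-0.008,0],[1,-0.002,-0.001,-0.01,0],[1,-0.002,-0.001,-0.012,0],[1,-0.002,-0.001,-0.013,0],[1,-0.002,-0.001,-0.013,0]]'
```

```text
t: 8.18
tool_pos: [0.4373, 0.1918, 0.058]
orientation: [-1.186, 1.232, -1.237]
force: [-0.2, -1.1, 2.9]
opening: 0.0009
```

```bash
python3 -m inch '[[1,0,0,-0.001,0],[1,0,0,-0.002,0],[1,0,0,-0.002,0],[1,0,0,-0.002,0]]'; python3 -c "
from h import *
s=robot.read_state();print(s['tool_pos'],s['force'])"
```

```text
t: 8.68
tool_pos: [0.4373, 0.1918, 0.0561]
orientation: [-1.186, 1.232, -1.237]
force: [-2.9, -0.8, 3.7]
opening: 0.0006
[0.43731987 0.19183707 0.05605836] [-2.86810922 -0.79650397  3.73647337]
```

```bash
python3 -m inch '[[1,0,0,-0.001,0],[1,0,0,-0.001,0],[1,0,0,-0.001,0]]'
```

```text
t: 9.05
tool_pos: [0.4373, 0.1918, 0.0552]
orientation: [-1.186, 1.232, -1.237]
force: [-1.7, -0.9, 6.0]
opening: 0.0002
```

That is 6 N with the key 4.8 mm down, so it is fully pressed. I'll lift straight up and move clear.

```bash
python3 -m inch '[[1,0,0,0.01,0],[1,0,0,0.05,0],[1,0,0,0.11,0],[1,0,0,0.17,0],[1,0,0,0.23,0],[1,0,-0.05,0.25,0],[1,0,-0.1,0.25,0],[1,0,-0.15,0.25,0]]'; python3 -m inch '[[1,-0.02,-0.06,0,0],[1,-0.03,-0.12,0,0],[1,-0.04,-0.18,0,0],[1,-0.06,-0.24,0,0],[1,-0.08,-0.3,0,0],[1,-0.1,-0.36,0,0],[1,-0.1,-0.36,0,0]]'
python3 - <<'E'
from h import *
c=shot('top','top4'); s=robot.read_state(); print(s['t'],s['tool_pos'],s['force'],s['dq'].round(3) if hasattr(s['dq'],'round') else s['dq'])
cv2.imwrite('pics/crop4.png',np.hstack([cv2.resize(c['color'][130:280,158:258,::-1],None,fx=3.2,fy=3.2),cv2.resize(c['color'][130:300,90:440,::-1],(480,480*170//350)).copy() if 0 else cv2.copyMakeBorder(cv2.resize(c['color'][130:300,90:440,::-1],(480,233)),0,247,0,0,0)]))
E
```

```text
t: 10.05
tool_pos: [0.4372, 0.0406, 0.306]
orientation: [-1.185, 1.231, -1.237]
force: [-0.1, 0.6, -0.6]
opening: 0.0007
t: 10.92
tool_pos: [0.335, -0.3226, 0.3056]
orientation: [-1.183, 1.236, -1.241]
force: [0.9, 0.5, -0.2]
opening: 0.0005
10.975 [ 0.33597322 -0.32095315  0.3056944 ] [0.14473564 0.16476898 0.89635655] [ 0.062 -0.026  0.016  0.012  0.008  0.025]
```

View pics/crop4.png

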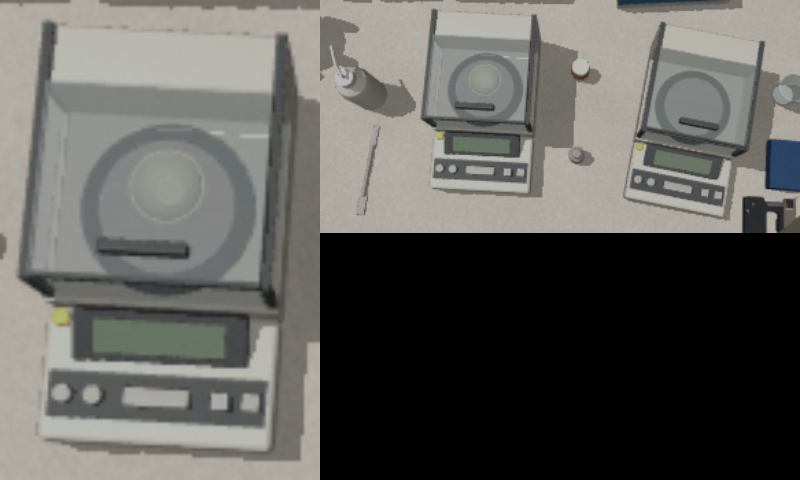

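The ridge is now at pixel (202.7,207.5), close to the front pane. The key is up at (206.4,254.1), and the dish and loose things are where they were. One numeric check, then I'll hand in.

Run:
```python
from h import *
c=dict(np.load('pics/top4.npz')); P=ray(c,(202.7,207.5),.182);K=ray(c,(206.4,254.1),.06); d=np.hypot(*(P-K)[:2]);print(P,K,d-.105)
a=cv2.absdiff(c['color'],np.load('pics/top1.npz')['color']).max(2); 
for n,(x,y,w,h) in dict(weight=(268,234,20,18),jar=(270,172,22,20),spat=(115,220,22,68),wash=(95,170,40,45),beaker=(418,182,30,28),box=(412,230,40,42),balB=(312,148,102,140)).items(): print(n,(a[y:y+h,x:x+w]>40).mean().round(3))
if abs(d-.105)<.008: robot.close_job(); print('closed')
```

```text
[0.54183806 0.18628746 0.182     ] [0.43702948 0.19093379 0.06      ] -8.848761992084897e-05
weight 0.006
jar 0.0
spat 0.0
wash 0.0
beaker 0.0
box 0.0
balB 0.017
the job is handed in; nothing more can be done
closed
```

The dish's balance (the left one) is tared: its top door is shut, its bar key was pressed once and released, and the job is handed in at about 11 s. No verdict is reported.

- **Door:** I pushed the ridge forward with closed fingertips until it hit the stop, at about 18 N. It was at the stop where predicted (TCP x 0.555 m against 0.556 m), and the last picture puts it at about 0 mm open.
- **Tare key:** I pressed it about 4.8 mm down, with 6 N read at the end of the press, well under the 25 N limit. I lifted straight off it, and the last picture shows it up.
- **Clearance:** The hand ended about 0.5 m from the balance, touching nothing; the force reading was within about 1 N of zero.
- **Other things:** Comparing the first and last top views shows essentially no change around any loose thing or the second balance. The dish looks in place on the pan, judged by eye only because the door now covers it.
- **Disagreement:** The side camera placed the key about 6 mm nearer the robot than the top camera did. I went with the top view, which matched the door-stop contact.

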